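# Meter out one dose of mixing balls and put it on the balance

## Task

Weigh out one dose of mixing balls: stand the steel pan under the hopper's spout, then pull the hopper's slide gate only partway out, to about its red line, so that only the chamber farthest from the grip empties its three balls into the pan. Push the gate fully shut while the pan is still under the spout, then set the pan with its three balls down level in the middle of the balance's platter. The other balls stay in the hopper; do not disturb the jar, the pots or the mug.

Things in the scene. Friction and masses are not known exactly. Their poses are not given: they have to be found in the camera images.
- hopper: fixed ball hopper with blue side cheeks and clear front, 235 mm high, on a column. Origin on the desk below the spout; x to its back (column from +72 mm), y to its left, towards the gate's grip, z up. Body 115 mm wide (mouth 140), reaching 24 mm in front of the origin (mouth 33). Side by side in it along y, at -33, 0, +33 mm, are three 29 mm square chambers of three stacked balls; the gate is their floor
- spout (a point): middle of the spout's lower mouth (52 x 33 mm), on the hopper's vertical axis, 74 mm above the desk; the rim of a pan standing on the base plate is 21 mm lower
- pan_place (a point): where the pan stands: top of the grey base plate below the spout, 8 mm above the desk (dark ring, 120 mm across). The plate is 175 x 160 mm and ends 65 mm in front of this point
- gate (a joint): slide gate: 0 shut, grows (m) as it is pulled out level along the hopper's +y; stop at 0.105. Stays where left (friction about 2.5 N); may start 5 mm ajar. The first chamber (y = -33 mm, farthest from the grip) drops its balls once the gate is out over 31 mm; the second opens from 39 mm, drops its balls at 64 mm. A red line on the stem comes out flush with the blue side at 45 mm: one dose
- gate_grip (a point): middle of the black rubber grip on the upturned end of the gate's stem; moves with the gate. Grip 62 mm along the hopper's x, 13 mm thick along its y, 26 mm high, centred 157 mm above the desk and 35 mm above the stem. Gate shut, its centre is 144 mm from the spout's axis and 87 mm from the hopper's side
- pan: loose round steel dosing pan, 104 mm across the rim, 45 mm high, wall 2.5 mm, floor 3 mm, about 130 g, with a straight black handle. Origin at the centre of its underside, z up; the handle points along its own -x and ends 146 mm from the centre
- pan_grip (a point): middle of the pan's black handle, 109 mm from the pan's centre along its -x and 36 mm above its underside; the black part is 74 mm long, 16 mm wide (along the pan's y) and 14 mm high
- pan_in (a point): middle of the pan's inner floor, 3 mm above its underside
- balance: fixed white top-loading balance, 216 x 180 mm, 62 mm high with its round steel platter, display and keys towards its -x. Origin on the desk under its middle; x to its back, y to its left, z up
- platter (a point): middle of the top of the balance's round steel platter (136 mm across), 62 mm above the desk, 35 mm behind the balance's origin
- teal_jar: white jar with a teal cap, 55 mm across, 100 mm high, bystander; origin at its foot
- brown_pot: brown pot with a black lid, 37 mm across, 40 mm high, bystander; origin at its foot
- blue_pot: white pot with a blue lid, 43 mm across, 46 mm high, bystander; origin at its foot
- mug: light blue mug, 80 mm across, 94 mm high, bystander; origin at its foot
- ball_a1_center (a point): centre of a white 25 mm ceramic mixing ball, 30 g, bottom one in the first (farthest from the gate's grip) chamber at the start
- ball_a2_center (a point): centre of a white 25 mm ceramic mixing ball, 30 g, middle one in the first (farthest from the gate's grip) chamber at the start
- ball_a3_center (a point): centre of a white 25 mm ceramic mixing ball, 30 g, top one in the first (farthest from the gate's grip) chamber at the start
- ball_b1_center (a point): centre of a white 25 mm ceramic mixing ball, 30 g, bottom one in the second (middle) chamber at the start
- ball_b2_center (a point): centre of a white 25 mm ceramic mixing ball, 30 g, middle one in the second (middle) chamber at the start
- ball_b3_center (a point): centre of a white 25 mm ceramic mixing ball, 30 g, top one in the second (middle) chamber at the start
- ball_c1_center (a point): centre of a white 25 mm ceramic mixing ball, 30 g, bottom one in the third (next to the gate's grip) chamber at the start
- ball_c2_center (a point): centre of a white 25 mm ceramic mixing ball, 30 g, middle one in the third (next to the gate's grip) chamber at the start
- ball_c3_center (a point): centre of a white 25 mm ceramic mixing ball, 30 g, top one in the third (next to the gate's grip) chamber at the start

How it is judged:
On the way, in this order (a step that is already met when the one before it is completed fails the run):
1. the pan stands under the spout on the hopper's base plate (within 25 mm of the spout's axis), the gate still shut (horizontal distance between pan and spout below 0.025 m and angle between pan's own z axis and vertical below 0.1 rad and z of pan in the frame of hopper below 0.014 m and value of joint gate below 0.012 m), for 0.2 s.
2. the three balls of the first chamber lie in the pan under the spout (horizontal distance between each of ball_a1_center, ball_a2_center, ball_a3_center and pan_in below 0.045 m and z of ball_a1_center in the frame of pan between 0 and 0.045 m and z of ball_a2_center in the frame of pan between 0 and 0.045 m and z of ball_a3_center in the frame of pan between 0 and 0.045 m and horizontal distance between pan and spout below 0.025 m and angle between pan's own z axis and vertical below 0.1 rad), for 0.1 s.
3. the gate is pushed shut (under 4 mm) with the pan still under the spout (all of step 2 and value of joint gate below 0.004 m), for 0.2 s.
At the end, for the whole second after the job is handed in: The pan stands level and still on the balance's platter, its centre within 25 mm of the platter's, with the three balls of the first chamber in it; the gate is shut to within 4 mm and the other six balls are still above it in the hopper (horizontal distance between each of ball_a1_center, ball_a2_center, ball_a3_center and pan_in below 0.045 m and z of ball_a1_center in the frame of pan between 0 and 0.045 m and z of ball_a2_center in the frame of pan between 0 and 0.045 m and z of ball_a3_center in the frame of pan between 0 and 0.045 m and z of each of ball_b1_center, ball_b2_center, ball_b3_center, ball_c1_center, ball_c2_center, ball_c3_center in the frame of hopper above 0.122 m and value of joint gate below 0.004 m and horizontal distance between pan and platter below 0.025 m and z of pan in the frame of platter between -0.004 and 0.006 m and angle between pan's own z axis and vertical below 0.06 rad and linear speed of pan below 0.02 m/s); the robot touches nothing.
It fails at once if a ball of the second or third chamber leaves the hopper (z of any of ball_b1_center, ball_b2_center, ball_b3_center, ball_c1_center, ball_c2_center, ball_c3_center in the frame of hopper below 0.11 m).
It fails at once if the gate is pulled out beyond 63 mm, where the second chamber empties (value of joint gate above 0.063 m).
It fails at once if the jar, a pot or the mug is shifted by more than 30 mm (distance of any of teal_jar, brown_pot, blue_pot, mug from where it was at the start of the episode above 0.03 m).
It also fails if it takes over 59 s, if anything falls off the work surface, if the arm or the gripper's body presses on something with over 40 N, if the wrist force passes 120 N, or if a joint passes its speed limit or range.

## Robot

A 7-joint arm with a two-finger parallel gripper is mounted at the origin on the work surface; the furniture and walls round the work are solid. World frame = base frame: x ahead of the robot, y to its left, z up, the work surface at z = 0. Lengths are in m, angles in rad, forces in N, time in s.
With the tool pointing down it reaches from about 0.4 to 0.9 m from the base axis. Payload 5.5 kg.
Tool frame: the origin (TCP) lies at the very end of the fingers, on their centre line; the grasp point (between the pads) lies r.grasp_offset behind it (r.grasp_offset is the distance from the TCP to the grasp point, in m); z points along the fingers, y is the line along which they close (so a half turn about z gives the same grasp; the last joint's range is limited). The gripper opens to 92 mm and grips with 3 to 60 N. Pads are 19 mm wide; open, the fingers measure 130 mm over their backs; the gripper's body (75 mm by 190 mm) begins 47 mm behind the grasp point.
Start: joints at [-0.864, 0.501, -0.427, 1.55, 0.221, 1.138, -0.21], TCP at [0.279, 0.587, 0.227] pointing down, gripper open.
Joint ranges: [-2.88, 2.88], [-0.31, 2.03], [-1.54, 1.56], [0.2, 2.42], [-1.41, 4.55], [0.19, 2.02], [-2.57, 2.57]. Speed limits (rad/s): [2.57, 2.57, 3.14, 3.14, 3.14, 3.14, 3.14].

## Interface

Orientations are given as a rotation vector (axis times angle).
In Python, from workcell import r gives the robot as it stands.
- The arm moves only by the tool move_arm, never from a script. Its argument "plan" is a list of rows, each a list of 5 numbers: the shift along the world's x, y, z in m, then the turn about the world's z in rad, then the closure, from 0 (fully open) to 1 (shut). A call has 1 to 5 rows; each row is the pose to reach, as a shift and turn from the pose commanded when the call began; what a row does not reach only later rows make up. A row lasts 1/12 s, in which the tool goes at most 41.7 mm and 7.16 degrees, less where a joint would pass 70% of its speed; a pose out of reach is approached as far as the arm can. A call with a gripper value outside its range is refused whole. The fingers move at their own pace and stop on an object; the grip force is fixed at half the most. Time passes only in rows, so rows that repeat a pose let the fingers close. It gives the time, the measured TCP pose, the force, the opening and the grip force at its end, in the units of the state.
- r.state(): the state, without advancing time (a new reading comes with each control period).
- r.capture(name): name is "scene" or "top" or "wrist"; returns the picture (384x512x3 uint8, blue, green, red); there is no depth.
- r.camera_info(name): a dict with "fx", "fy", "cx", "cy" (pixels), "R" (3x3) and "t" (3): a world point X has camera coordinates R X + t; the wrist camera has in their place "hand_eye" (4x4, takes a point from camera to tool coordinates, whose origin is the TCP and whose axes are the flange's). Camera axes: x right, y down, z forward; pixel columns grow to the right and rows downward; lengths in m; the calibration is good to about 2 mm. A picture is of the moment at which its call begins: read the wrist's pose just before it. camera_info takes no time and is no camera call.
- r.hand_in(): hands the job in; it is judged then, once.
The state is a dict: "t": time; "joints": joint angles; "qd": joint speeds; "effort": joint torques, N m; "eef_pos": TCP position; "tcp_rot": TCP orientation; "contact_force": force on the tool from outside, world axes, zero at the start; "ft_torque": the same for the moment, N m; "gripper_width": finger opening in m; "grip_force": force on a finger pad.
Only numpy, scipy, OpenCV 4.12 (cv2) and the standard library are available. Lean on these libraries where they do the work, as an engineer would, in place of code of your own. Each camera call takes 0.05 s, during which the arm holds its last target. There are 200 camera calls.

## Working session

There is one attempt and no reset: what is moved stays moved. The work goes in short steps, Python scripts to look and compute and a tool call to move; the robot and the scene stay as the last step left them, time stands still between calls to the robot, and variables do not carry over. Pictures are saved under pics/ and viewed, at most 10 in all, crops included, and the job is handed in when it is done.

Besides the shell and the picture viewer there is one more tool, called after "Emit:" as a command line: name --pt "numbers of a row" for each row, then --argument value for the rest. move_arm: Moves the arm, as the interface text tells. Its arguments: {"type":"object","properties":{"plan":{"type":"array","items":{"type":"array","items":{"type":"number"}}}},"required":["plan"]}

```bash
ls; mkdir -p pics; cat > h.py <<'E'
import numpy as np, cv2
from workcell import r
def ray(name,u,v,z,ci=None):
    c=r.camera_info(name); R=np.array(c["R"]);t=np.array(c["t"]).ravel()
    d=R.T@np.array([(u-c["cx"])/c["fx"],(v-c["cy"])/c["fy"],1]); o=-R.T@t
    return o+d*(z-o[2])/d[2]
def proj(name,X):
    c=r.camera_info(name); p=np.array(c["R"])@np.array(X)+np.array(c["t"]).ravel()
    return np.array([c["fx"]*p[0]/p[2]+c["cx"],c["fy"]*p[1]/p[2]+c["cy"]])
E
python3 - <<'E'
from h import *
for n in ("scene","top"):
    cv2.imwrite(f"pics/{n}0.png",r.capture(n))
    c=r.camera_info(n);R=np.array(c["R"]);print(n,c["fx"],-R.T@np.array(c["t"]).ravel(),R.round(2).tolist())
s=r.state();print(s["t"],s["eef_pos"],s["tcp_rot"],s["gripper_width"],r.grasp_offset)
E
```

```text
pics
scene 346.8132379316985 [ 0.03384537 -0.54585159  0.69479513] [[0.66, -0.75, 0.01], [-0.42, -0.38, -0.82], [0.62, 0.54, -0.57]]
top 456.8518187110446 [ 0.49628624 -0.02845928  1.43157403] [[0.01, -1.0, 0.0], [-1.0, -0.01, -0.07], [0.07, -0.0, -1.0]]
0.1 [0.27886107 0.5864525  0.22577397] [-6.91319287e-01 -3.06412114e+00  2.63971375e-03] 0.0914975325231278 0.0188
```

View pics/scene0.png

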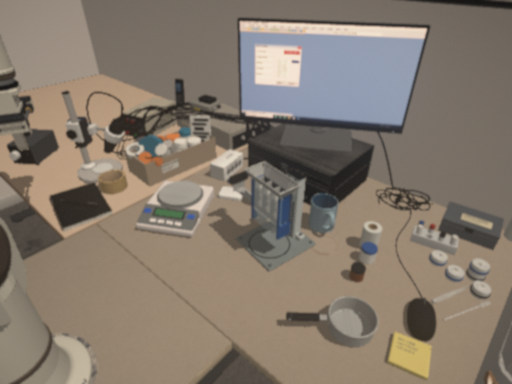

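View pics/top0.png

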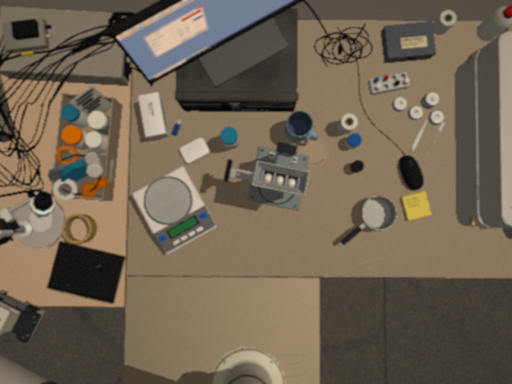

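Both views show the layout. In the top view, the hopper is at about (280,180), the grip at (228,170), the pan at (377,213) with its handle end at (345,241), and the platter at (170,201). I'll enlarge it.

```bash
python3 - <<'E'
from h import *
im=cv2.imread("pics/top0.png")[120:260,130:410]
cv2.imwrite("pics/crop.png",cv2.resize(im,None,fx=2.85,fy=2.85,interpolation=cv2.INTER_CUBIC))
for n,u,v,z in [("grip",228,170,.17),("pan rim",377,213,.045),("hend",345,241,.043),("platter",170,201,.062),("ringc",278,190,.008)]:
    print(n,ray("top",u,v,z).round(3))
E
```

```text
grip [0.638 0.057 0.17 ]
pan rim [ 0.524 -0.388  0.045]
hend [ 0.439 -0.291  0.043]
platter [0.555 0.237 0.062]
ringc [ 0.594 -0.089  0.008]
```

View pics/crop.png

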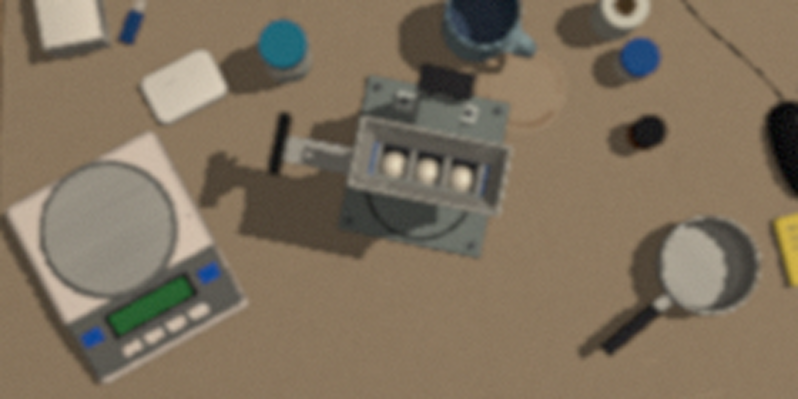

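The crop shows these pixel positions:
- **Mouth corners:** (362,118), (508,150), (498,212), (350,182)
- **Plate corners:** (368,75), (508,103), (482,255), (343,228)
- **Grip:** (280,143)
- **Platter:** centre (108,229)
- **Pan rim:** centre about (710,265), with the handle running (660,306) to (607,350)

```bash
python3 - <<'E'
from h import *
f=lambda u,v,z: ray("top",130+(u+.5)/2.85-.5,120+(v+.5)/2.85-.5,z)[:2]
pl=np.array([f(*p,.008) for p in [(368,75),(508,103),(482,255),(343,228)]])
mo=np.array([f(*p,.235) for p in [(362,118),(508,150),(498,212),(350,182)]])
print("plate",pl.round(3).tolist(),[np.linalg.norm(pl[i]-pl[i-1]).round(3) for i in range(4)])
print("mouth",mo.round(3).tolist(),[np.linalg.norm(mo[i]-mo[i-1]).round(3) for i in range(4)])
bx=(pl[0]+pl[1]-pl[2]-pl[3]); bx/=np.linalg.norm(bx); by=np.array([-bx[1],bx[0]])
my=mo[0]+mo[3]-mo[1]-mo[2]; print("yaw",np.arctan2(bx[1],bx[0]),np.arctan2(-my[0],my[1]))
print("O from plate",pl.mean(0)-bx*.0225,"front",(pl[2]+pl[3])/2+bx*.065)
print("mouth c",mo.mean(0),"front",(mo[2]+mo[3])/2+.033*bx)
g=f(280,143,.17);print("grip",g, "O from grip",g-.144*by, g-.149*by)
gy=f(284,113,.17)-f(275,173,.17);print("grip len",np.linalg.norm(gy),np.arctan2(gy[1],gy[0]))
print("platter",f(108,229,.062))
p=f(710,265,.045);e=f(607,350,.043);a=f(660,306,.043)
print("pan",p,e,np.linalg.norm(p-e),np.linalg.norm(a-e),"hdir",np.arctan2(*(e-a)[::-1]),np.arctan2(*(e-p)[::-1]))
for n,u,v,z in [("jar",283,42,.1),("blue",640,57,.046),("brown",648,131,.04),("mug",483,15,.094)]: print(n,f(u,v,z).round(3))
E
```

```text
plate [[0.733, -0.027], [0.703, -0.182], [0.535, -0.154], [0.563, -0.002]] [np.float64(0.171), np.float64(0.157), np.float64(0.17), np.float64(0.155)]
mouth [[0.655, -0.022], [0.626, -0.158], [0.569, -0.148], [0.595, -0.012]] [np.float64(0.06), np.float64(0.138), np.float64(0.058), np.float64(0.139)]
yaw -0.15959190057822467 -0.20033935129561473
O from plate [ 0.61125883 -0.0875752 ] front [ 0.61343678 -0.08792576]
mouth c [ 0.61115388 -0.08503016] front [ 0.61449195 -0.08534726]
grip [0.63809983 0.05760679] O from grip [ 0.61521603 -0.08456329] [ 0.61442145 -0.08949975]
grip len 0.05938306653481179 -0.1348742012299212
platter [0.55769638 0.2447504 ]
pan [ 0.52554023 -0.39308188] [ 0.43461627 -0.2834035 ] 0.14246582765783403 0.07353857392689454 hdir 2.263747849988657 2.2629748914164938
jar [0.751 0.061]
blue [ 0.748 -0.32 ]
brown [ 0.669 -0.329]
mug [ 0.782 -0.147]
```

Emit:
move_arm --pt "0.028 -0.029 0 -0.045 0" --pt "0.056 -0.058 0 -0.09 0" --pt "0.084 -0.087 0 -0.135 0" --pt "0.112 -0.116 0 -0.18 0" --pt "0.14 -0.145 0 -0.215 0"

```text
t: 0.52
eef_pos: [0.4199, 0.4402, 0.2263]
tcp_rot: [-1.019, -2.971, 0.001]
contact_force: [0.9, 0.9, 0.1]
gripper_width: 0.0921
grip_force: 0.0
```

Emit:
move_arm --pt "0 -0.04 0 -0.045 0" --pt "0 -0.08 0 -0.09 0" --pt "0 -0.12 0 -0.135 0" --pt "0 -0.16 0 -0.18 0" --pt "0 -0.2 0 -0.22 0"

```text
t: 0.93
eef_pos: [0.4185, 0.2399, 0.2264]
tcp_rot: [-1.34, -2.841, 0.001]
contact_force: [0.4, -0.5, -0.1]
gripper_width: 0.0919
grip_force: 0.0
```

Emit:
move_arm --pt "0 -0.04 0 0 0" --pt "0 -0.08 0 0 0" --pt "0 -0.12 0 0 0" --pt "0 -0.16 0 0 0" --pt "0 -0.2 0 0 0"

```text
t: 1.35
eef_pos: [0.4183, 0.0401, 0.2267]
tcp_rot: [-1.336, -2.843, -0.0]
contact_force: [0.5, 0.2, -0.1]
gripper_width: 0.0918
grip_force: 0.0
```

Emit:
move_arm --pt "0 -0.04 0 0 0" --pt "0 -0.08 0 0 0" --pt "0 -0.12 0 0 0" --pt "0 -0.16 0 0 0" --pt "0 -0.2 0 0 0"

```text
t: 1.77
eef_pos: [0.4184, -0.1598, 0.2267]
tcp_rot: [1.336, 2.843, 0.0]
contact_force: [0.8, 1.1, -0.3]
gripper_width: 0.0916
grip_force: 0.0
```

Emit:
move_arm --pt "0.011 -0.039 0 0 0" --pt "0.023 -0.078 0 0 0" --pt "0.035 -0.117 0 0 0" --pt "0.046 -0.16 0 0 0" --pt "0.046 -0.16 0 0 0"

```text
t: 2.18
eef_pos: [0.4646, -0.3265, 0.2264]
tcp_rot: [1.346, 2.836, -0.008]
contact_force: [0.0, -1.3, -0.1]
gripper_width: 0.0918
grip_force: 0.0
```

```bash
python3 - <<'E'
from h import *
from scipy.spatial.transform import Rotation as Ro
s=r.state();R=Ro.from_rotvec(s["tcp_rot"]).as_matrix();p=np.array(s["eef_pos"])
print(s["t"],p,np.arctan2(R[1,1],R[0,1]),s["joints"])
cv2.imwrite("pics/w1.png",r.capture("wrist"))
c=r.camera_info("wrist");print({k:c[k] for k in c})
E
```

```text
2.1833 [ 0.46460752 -0.32651526  0.22643618] 0.6846081379766714 [ 0.37671542  0.32337466  0.22875171  1.78363359 -0.07840819  1.04062727
  1.31809391]
{'fx': 324.31261245544874, 'fy': 324.31261245544874, 'cx': 256.0668511352094, 'cy': 187.87568711384174, 'hand_eye': array([[ 3.76428854e-04, -9.62052818e-01, -2.72863029e-01,
         7.37480044e-02],
       [ 9.99999831e-01,  2.41495869e-04,  5.28092827e-04,
         7.86051237e-04],
       [-4.42157899e-04, -2.72863182e-01,  9.62052747e-01,
        -1.58825480e-01],
       [ 0.00000000e+00,  0.00000000e+00,  0.00000000e+00,
         1.00000000e+00]])}
```

View pics/w1.png

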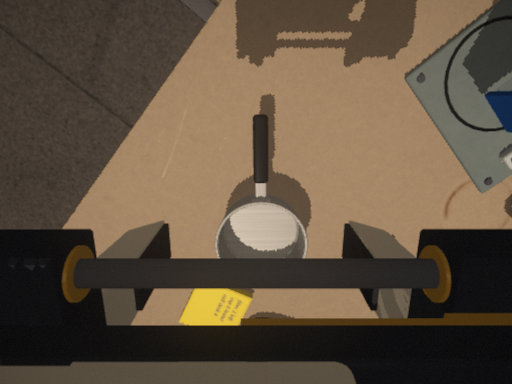

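The wrist view shows the pan's handle running straight up the image, from (260,115) to (261,183). The rim's left edge is at (216,242) and its right edge at (307,242). The plate ring is at the upper right.

```bash
cat >> h.py <<'E'
from scipy.spatial.transform import Rotation as Ro
def wray(u,v,z,s=None):
    s=s or r.state();R=Ro.from_rotvec(s["tcp_rot"]).as_matrix();p=np.array(s["eef_pos"])
    c=r.camera_info("wrist");H=np.array(c["hand_eye"])
    d=R@H[:3,:3]@np.array([(u-c["cx"])/c["fx"],(v-c["cy"])/c["fy"],1]);o=R@H[:3,3]+p
    return o+d*(z-o[2])/d[2]
E
python3 - <<'E'
from h import *
s=r.state();print(s["eef_pos"])
e=wray(260.5,115,.040);a=wray(261.5,183,.043)
l=wray(216.5,242,.045);q=wray(307,242,.045)
print(e,a,np.linalg.norm(e-a),"rim",(l+q)/2,np.linalg.norm(l-q))
h=np.arctan2(*(e-a)[1::-1]);print("hdir",h,"pan c",e[:2]-.146*np.array([np.cos(h),np.sin(h)]))
print("grasp@95",e[:2]-.051*np.array([np.cos(h),np.sin(h)]))
E
```

```text
[ 0.46417821 -0.32322867  0.22600634]
[ 0.43364986 -0.27787877  0.04      ] [ 0.48048825 -0.33300653  0.043     ] 0.07240099603438577 rim [ 0.52482757 -0.38629532  0.045     ] 0.10349198565390905
hdir 2.275077578178353 pan c [ 0.52818286 -0.38914203]
grasp@95 [ 0.46667166 -0.31674471]
```

Emit:
move_arm --pt "0.001 0 -0.04 0 0" --pt "0.001 0 -0.08 0 0" --pt "0.001 0 -0.12 0 0" --pt "0.001 0 -0.16 0 0" --pt "0.001 0 -0.19 0 0"

```text
t: 2.65
eef_pos: [0.4645, -0.3153, 0.0336]
tcp_rot: [-1.333, -2.841, -0.002]
contact_force: [-0.1, -0.4, -0.0]
gripper_width: 0.0923
grip_force: 0.0
```

Emit:
move_arm --pt "0 0 -0.01 0 0" --pt "0 0 -0.018 0 0" --pt "0 0 -0.018 0 0" --pt "0 0 -0.018 0 0" --pt "0 0 -0.018 0 0.5"

```text
t: 3.07
eef_pos: [0.4677, -0.3188, 0.0208]
tcp_rot: [1.335, 2.84, -0.0]
contact_force: [0.1, 0.2, 0.1]
gripper_width: 0.0888
grip_force: 0.0
```

Emit:
move_arm --pt "0 0 0 0 0.7" --pt "0 0 0 0 1" --pt "0 0 0 0 1" --pt "0 0 0 0 1" --pt "0 0 0 0 1"

```text
t: 3.48
eef_pos: [0.4662, -0.3181, 0.0191]
tcp_rot: [1.336, 2.843, -0.0]
contact_force: [0.1, 0.1, -0.0]
gripper_width: 0.056
grip_force: 0.0
```

Emit:
move_arm --pt "0 0 0 0 1" --pt "0 0 0 0 1" --pt "0 0 0 0 1" --pt "0 0 0.01 0 1" --pt "0 0 0.03 0 1"

```text
t: 3.9
eef_pos: [0.4642, -0.3168, 0.0473]
tcp_rot: [-1.334, -2.839, -0.001]
contact_force: [0.1, 1.1, 0.9]
gripper_width: 0.0233
grip_force: 0.0
```

```bash
python3 - <<'E'
from h import *
a=r.capture("scene");b=r.capture("wrist")
cv2.imwrite("pics/m2.png",np.hstack([cv2.resize(a[230:384,220:450],(500,335)),cv2.resize(b,(300,225)).copy() if 0 else cv2.resize(b[:,100:400],(262,335))]))
s=r.state();print(s["t"],s["eef_pos"],s["gripper_width"],s["grip_force"])
E
```

```text
4.0 [ 0.46796025 -0.31934608  0.05169671] 0.015300151917977858 0.0
```

View pics/m2.png

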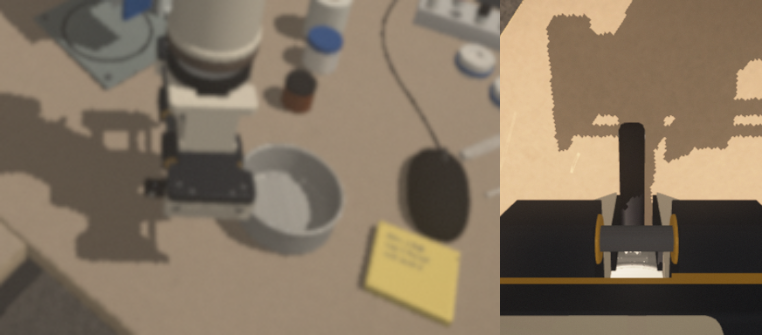

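The fingers close at only about 80 mm/s, so I lifted too early. The pan is still on the desk. I'll reopen partway, go back down and close for longer.

Emit:
move_arm --pt "0 0 0.01 0 0.5" --pt "0 0 0.01 0 0.5" --pt "0 0 0.01 0 0.5" --pt "0 0 0.01 0 0.5" --pt "0 0 0.01 0 0.5"

```text
t: 4.42
eef_pos: [0.4657, -0.3177, 0.0582]
tcp_rot: [-1.336, -2.842, -0.0]
contact_force: [-0.2, -0.2, 0.3]
gripper_width: 0.0432
grip_force: 0.0
```

Emit:
move_arm --pt "0 0 0 0 0.5" --pt "0 0 0 0 0.5" --pt "0 0 -0.02 0 0.5" --pt "0 0 -0.04 0 0.5" --pt "0 0 -0.04 0 0.5"

```text
t: 4.83
eef_pos: [0.4637, -0.3162, 0.0155]
tcp_rot: [-1.334, -2.838, -0.001]
contact_force: [-0.8, 0.1, -0.0]
gripper_width: 0.0459
grip_force: 0.0
```

Emit:
move_arm --pt "0 0 0 0 1" --pt "0 0 0 0 1" --pt "0 0 0 0 1" --pt "0 0 0 0 1" --pt "0 0 0 0 1"

```text
t: 5.25
eef_pos: [0.4667, -0.3184, 0.0197]
tcp_rot: [1.336, 2.842, -0.0]
contact_force: [-0.4, -0.4, -0.8]
gripper_width: 0.017
grip_force: 0.1
```

Emit:
move_arm --pt "0 0 0 0 1" --pt "0 0 0 0 1" --pt "0 0 0 0 1" --pt "0 0 0 0 1" --pt "0 0 0 0 1"

```text
t: 5.67
eef_pos: [0.4664, -0.3181, 0.0191]
tcp_rot: [1.336, 2.843, 0.0]
contact_force: [-0.2, 0.7, 4.5]
gripper_width: 0.0156
grip_force: 29.9
```

Emit:
move_arm --pt "0 0 0.01 0 1" --pt "0 0 0.02 0 1" --pt "0 0 0.02 0.07 1" --pt "0 0 0.02 0.15 1" --pt "0 0 0.02 0.23 1"

```text
t: 6.08
eef_pos: [0.4661, -0.3179, 0.0396]
tcp_rot: [0.995, 2.98, -0.0]
contact_force: [0.1, -0.1, -1.1]
gripper_width: 0.0162
grip_force: 29.9
```

Emit:
move_arm --pt "-0.005 0.025 0 0.09 1" --pt "-0.01 0.055 0 0.18 1" --pt "-0.015 0.085 0 0.27 1" --pt "-0.02 0.115 0 0.36 1" --pt "-0.026 0.145 0 0.45 1"

```text
t: 6.5
eef_pos: [0.4397, -0.1719, 0.0394]
tcp_rot: [0.305, 3.126, -0.0]
contact_force: [1.2, -0.2, -1.0]
gripper_width: 0.0159
grip_force: 29.9
```

Emit:
move_arm --pt "-0.01 0.025 0 0.02 1" --pt "-0.01 0.05 0 0.02 1" --pt "-0.01 0.058 0 0.02 1" --pt "-0.01 0.058 0 0.02 1" --pt "-0.01 0.058 0 0.02 1"

```text
t: 6.92
eef_pos: [0.4307, -0.1154, 0.0393]
tcp_rot: [0.279, 3.128, -0.001]
contact_force: [-0.6, 0.5, -0.4]
gripper_width: 0.0156
grip_force: 29.9
```

```bash
python3 - <<'E'
from h import *
a=r.capture("scene");s=r.state();b=r.capture("wrist");t=r.capture("top")
cv2.imwrite("pics/wr3.png",b)
A=cv2.resize(a[150:320,180:400],(440,340));B=cv2.resize(t[130:270,240:360],(340,397))[:340]
B2=cv2.resize(b,(350,262))
cv2.imwrite("pics/m3.png",np.vstack([np.hstack([A,B]),np.hstack([B2,np.zeros((262,430,3),np.uint8)])])[:600])
print(s["t"],s["eef_pos"],s["tcp_rot"],s["gripper_width"],s["grip_force"],s["joints"])
E
```

```text
6.9667 [ 0.4306506  -0.11626177  0.03917631] [ 2.81572949e-01  3.12793364e+00 -1.47056949e-03] 0.01578440916280799 29.86379474401474 [ 0.21232507  0.41924285 -0.01106818  2.18951846  0.01049716  0.53176868
  1.58441571]
```

View pics/m3.png

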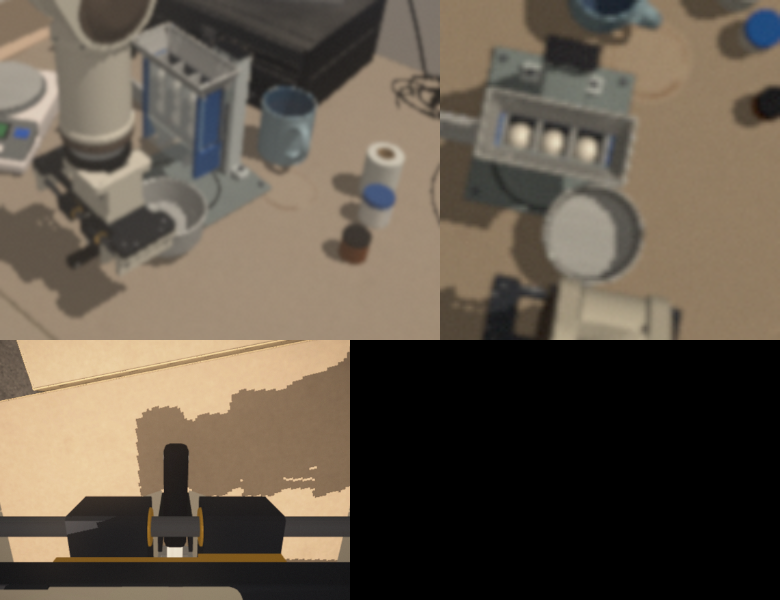

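The pan hangs level in the grip, with its centre at top pixel (294,212), in front and to the right of the hopper. The path from the front is clear. I'll check the estimate and slide it in.

```bash
python3 - <<'E'
from h import *
print(ray("top",293.7,212.2,.065))
E
```

```text
[ 0.52434587 -0.13345364  0.065     ]
```

Emit:
move_arm --pt "0.004 0.02 0 0 1" --pt "0.008 0.04 0 0 1" --pt "0.011 0.059 0 0 1" --pt "0.011 0.059 0 0 1" --pt "0.011 0.059 0 0 1"

```text
t: 7.48
eef_pos: [0.4414, -0.0562, 0.0387]
tcp_rot: [0.279, 3.129, -0.0]
contact_force: [-0.4, -1.3, -1.0]
gripper_width: 0.016
grip_force: 29.9
```

Emit:
move_arm --pt "0.02 -0.004 0 0 1" --pt "0.04 -0.007 0 0 1" --pt "0.06 -0.011 0 0 1" --pt "0.079 -0.014 0 0 1" --pt "0.079 -0.014 0 0 1"

```text
t: 7.9
eef_pos: [0.5246, -0.0732, 0.0393]
tcp_rot: [0.285, 3.123, -0.002]
contact_force: [1.1, -0.4, -1.3]
gripper_width: 0.0159
grip_force: 29.9
```

```bash
python3 - <<'E'
from h import *
s=r.state();print(s["t"],s["eef_pos"],s["contact_force"],s["grip_force"])
t=r.capture("top");a=r.capture("scene")
cv2.imwrite("pics/m4.png",np.hstack([cv2.resize(a[150:290,200:330],(390,420)),cv2.resize(t[140:240,240:340],(400,420))]))
E
```

```text
7.9 [ 0.52463797 -0.07322258  0.03934813] [ 1.0780846  -0.38329152 -1.33442821] 29.864121973514557
```

View pics/m4.png

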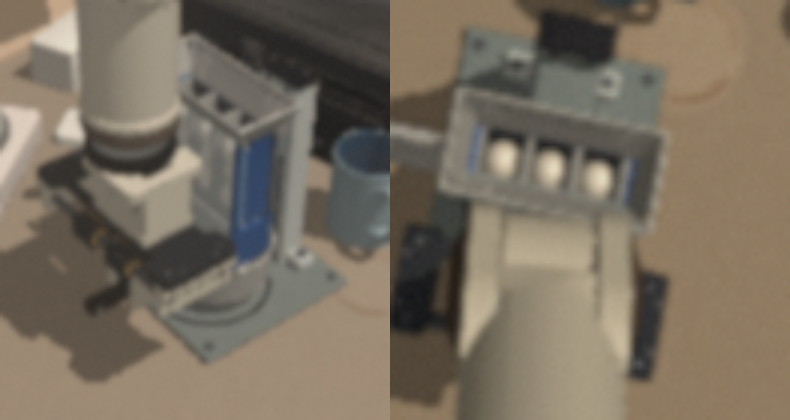

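The pan sits inside the ring under the spout, in the scene crop at about (215,285), and nothing is touching. Lower it and release.

Emit:
move_arm --pt "0 0 -0.004 0 1" --pt "0 0 -0.008 0 1" --pt "0 0 -0.012 0 1" --pt "0 0 -0.012 0 1" --pt "0 0 -0.012 0 0.9"

```text
t: 8.42
eef_pos: [0.5187, -0.0704, 0.0264]
tcp_rot: [-0.281, -3.127, 0.001]
contact_force: [-2.0, -0.7, 1.4]
gripper_width: 0.0158
grip_force: 30.0
```

Emit:
move_arm --pt "0 0 0 0 0.5" --pt "0 0 0 0 0.5" --pt "0 0 0 0 0.5" --pt "0 0 0 0 0.5" --pt "0 0 0 0 0.5"

```text
t: 8.83
eef_pos: [0.5203, -0.0698, 0.0268]
tcp_rot: [0.28, 3.129, 0.0]
contact_force: [-0.2, -0.8, 0.0]
gripper_width: 0.0434
grip_force: 0.0
```

Emit:
move_arm --pt "0 0 0.03 0 0.3" --pt "-0.01 0 0.06 0 0.2" --pt "-0.03 0.005 0.09 0 0" --pt "-0.06 0.01 0.12 0 0" --pt "-0.09 0.02 0.15 0 0"

```text
t: 9.25
eef_pos: [0.4314, -0.0511, 0.1758]
tcp_rot: [0.282, 3.128, -0.0]
contact_force: [0.6, 0.3, 0.5]
gripper_width: 0.0748
grip_force: 0.0
```

```bash
python3 - <<'E'
from h import *
s=r.state();print(s["t"],s["eef_pos"],s["contact_force"],s["joints"])
b=r.capture("wrist");a=r.capture("scene")
cv2.imwrite("pics/m5.png",np.hstack([cv2.resize(a[150:290,200:330],(360,388)),cv2.resize(b,(430,322)).copy() if 0 else cv2.copyMakeBorder(cv2.resize(b,(430,322)),0,66,0,0,cv2.BORDER_CONSTANT)]))
E
```

```text
9.25 [ 0.43137147 -0.05111618  0.17583808] [0.62152084 0.30162146 0.49424466] [ 0.07994537  0.152315   -0.02615695  2.12827657  0.00562441  0.86067252
  1.44134466]
```

View pics/m5.png

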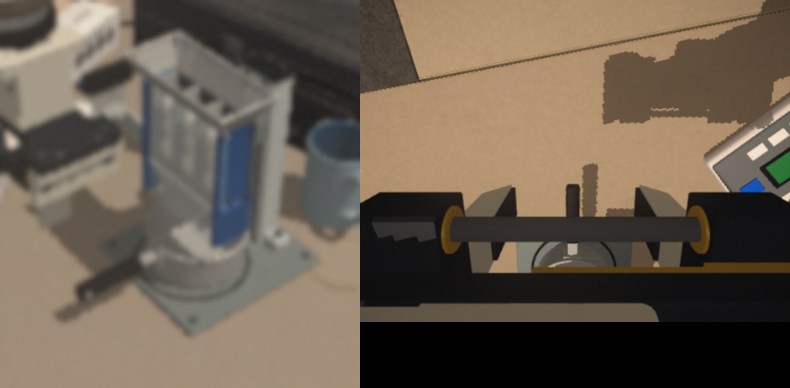

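The pan stands level under the spout, with its handle pointing to the front. Next I'll go to the gate grip and turn the tool so it closes along the hopper's x, which keeps the gripper body clear of the hopper.

Emit:
move_arm --pt "-0.005 0.025 0.015 0.11 0" --pt "-0.005 0.05 0.03 0.22 0" --pt "-0.005 0.075 0.045 0.33 0" --pt "0 0.1 0.055 0.44 0" --pt "0.01 0.12 0.055 0.55 0"

```text
t: 9.77
eef_pos: [0.4432, 0.0716, 0.2316]
tcp_rot: [-0.589, 3.082, 0.0]
contact_force: [0.7, -0.6, -0.8]
gripper_width: 0.0918
grip_force: 0.0
```

Emit:
move_arm --pt "0.02 0 0 0.11 0" --pt "0.04 0 0 0.22 0" --pt "0.06 0 0 0.33 0" --pt "0.08 0 0 0.44 0" --pt "0.1 0 0 0.55 0"

```text
t: 10.18
eef_pos: [0.5434, 0.0695, 0.2288]
tcp_rot: [1.404, -2.81, -0.001]
contact_force: [-0.2, -0.0, 0.9]
gripper_width: 0.0919
grip_force: 0.0
```

Emit:
move_arm --pt "0.025 -0.003 0 0.11 0" --pt "0.05 -0.006 0 0.22 0" --pt "0.075 -0.009 0 0.33 0" --pt "0.098 -0.012 0 0.44 0" --pt "0.098 -0.012 0 0.47 0"

```text
t: 10.6
eef_pos: [0.6416, 0.0576, 0.2278]
tcp_rot: [2.016, -2.409, -0.002]
contact_force: [-1.0, 0.7, -2.5]
gripper_width: 0.0917
grip_force: 0.0
```

```bash
python3 - <<'E'
from h import *
s=r.state();R=Ro.from_rotvec(s["tcp_rot"]).as_matrix();print(s["t"],s["eef_pos"],np.arctan2(R[1,1],R[0,1]),s["joints"],s["gripper_width"])
cv2.imwrite("pics/w6.png",r.capture("wrist"))
E
```

```text
10.6 [0.64159114 0.05764613 0.22782567] 2.964494701794697 [ 0.33435862  0.53838112 -0.66168373  1.55844644  0.34892822  1.16648168
  2.56710923] 0.09169738650799647
```

View pics/w6.png

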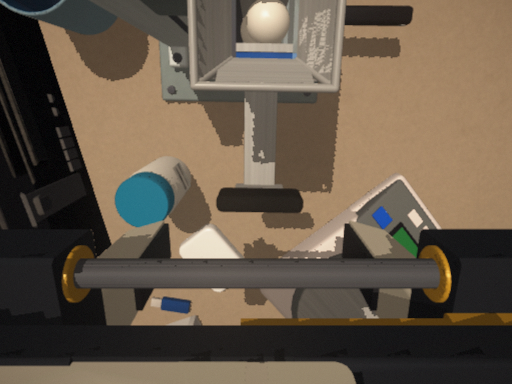

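The wrist view shows the grip between (218,200) and (302,201), the stem going up, and the jar at (145,200). Joint 7 is almost at its limit, so I'll rise and make a half turn the other way before gripping.

```bash
python3 - <<'E'
from h import *
a=wray(218,200,.163);b=wray(302,201,.163);print(a,b,(a+b)/2,np.linalg.norm(a-b),np.arctan2(*(a-b)[1::-1]))
print(wray(260,190,.17),wray(260,190,.157),wray(260,211,.17),wray(260,211,.144))
E
```

```text
[0.67138443 0.05392681 0.163     ] [0.61109059 0.06519551 0.163     ] [0.64123751 0.05956116 0.163     ] 0.06133783942440576 -0.1847647027312731
[0.63959492 0.04963101 0.17      ] [0.64013601 0.05343896 0.157     ] [0.64223953 0.0650455  0.17      ] [0.64363719 0.07450011 0.144     ]
```

Emit:
move_arm --pt "0 0.01 0.035 0 0" --pt "0 0.01 0.035 -0.12 0" --pt "0 0.01 0.035 -0.24 0" --pt "0 0.01 0.035 -0.36 0" --pt "0 0.01 0.035 -0.48 0"

```text
t: 11.07
eef_pos: [0.64, 0.067, 0.2639]
tcp_rot: [1.371, -2.826, -0.001]
contact_force: [0.8, -0.3, -0.1]
gripper_width: 0.0919
grip_force: 0.0
```

Emit:
move_arm --pt "0 0 0 -0.12 0" --pt "0 0 0 -0.24 0" --pt "0 0 0 -0.36 0" --pt "0 0 0 -0.48 0" --pt "0 0 0 -0.6 0"

```text
t: 11.48
eef_pos: [0.64, 0.0673, 0.264]
tcp_rot: [0.475, -3.105, -0.001]
contact_force: [-0.5, 0.7, -0.7]
gripper_width: 0.0916
grip_force: 0.0
```

Emit:
move_arm --pt "0 0 0 -0.12 0" --pt "0 0 0 -0.24 0" --pt "0 0 0 -0.36 0" --pt "0 0 0 -0.48 0" --pt "0 0 0 -0.6 0"

```text
t: 11.9
eef_pos: [0.64, 0.0673, 0.2641]
tcp_rot: [-0.464, -3.107, -0.001]
contact_force: [-0.2, 0.1, -0.1]
gripper_width: 0.0918
grip_force: 0.0
```

Emit:
move_arm --pt "0 0 0 -0.12 0" --pt "0 0 0 -0.24 0" --pt "0 0 0 -0.36 0" --pt "0 0 0 -0.48 0" --pt "0 0 0 -0.6 0"

```text
t: 12.32
eef_pos: [0.6401, 0.0673, 0.2642]
tcp_rot: [-1.362, -2.831, -0.001]
contact_force: [-0.3, 0.6, -0.5]
gripper_width: 0.0918
grip_force: 0.0
```

Emit:
move_arm --pt "0 0 0 -0.12 0" --pt "0 0 0 -0.24 0" --pt "0 0 0 -0.36 0" --pt "0 0 0 -0.48 0" --pt "0 0 0 -0.6 0"

```text
t: 12.73
eef_pos: [0.6401, 0.0673, 0.2643]
tcp_rot: [-2.137, -2.302, -0.001]
contact_force: [0.3, 0.8, -0.4]
gripper_width: 0.0913
grip_force: 0.0
```

Emit:
move_arm --pt "0 0 0 -0.12 0" --pt "0 0 0 -0.24 0" --pt "0 0 0 -0.26 0" --pt "0 0 0 -0.26 0" --pt "0 0 0 -0.26 0"

```text
t: 13.15
eef_pos: [0.6401, 0.0675, 0.2645]
tcp_rot: [2.407, 2.019, 0.0]
contact_force: [-0.3, 0.1, -0.2]
gripper_width: 0.0916
grip_force: 0.0
```

```bash
python3 - <<'E'
from h import *
s=r.state();R=Ro.from_rotvec(s["tcp_rot"]).as_matrix();print(s["t"],s["eef_pos"],np.arctan2(R[1,1],R[0,1]),s["joints"],s["gripper_width"])
E
```

```text
13.15 [0.64007032 0.0674912  0.2644997 ] -0.1751733990516122 [-0.10545196  0.42463713 -0.05652348  1.53645945  0.02516772  1.18113903
 -0.34169884] 0.09164259405729049
```

Emit:
move_arm --pt "0 -0.01 -0.03 0 0" --pt "0 -0.01 -0.06 0 0" --pt "0 -0.01 -0.09 0 0" --pt "0 -0.01 -0.115 0 0" --pt "0 -0.01 -0.126 0 0"

```text
t: 13.57
eef_pos: [0.6375, 0.0569, 0.1347]
tcp_rot: [-2.406, -2.015, 0.007]
contact_force: [-0.1, -0.0, -0.3]
gripper_width: 0.0919
grip_force: 0.0
```

Emit:
move_arm --pt "0 0 0 0 0" --pt "0 0 0 0 0.6" --pt "0 0 0 0 0.6" --pt "0 0 0 0 0.6" --pt "0 0 0 0 0.6"

```text
t: 13.98
eef_pos: [0.6414, 0.0576, 0.1406]
tcp_rot: [2.409, 2.014, 0.004]
contact_force: [-0.4, -0.2, 0.3]
gripper_width: 0.0698
grip_force: 0.0
```

Emit:
move_arm --pt "0 0 0 0 0.8" --pt "0 0 0 0 0.8" --pt "0 0 0 0 0.8" --pt "0 0 0 0 0.8" --pt "0 0 0 0 0.8"

```text
t: 14.4
eef_pos: [0.6394, 0.0578, 0.14]
tcp_rot: [-2.409, -2.015, 0.001]
contact_force: [-4.3, 1.0, 5.9]
gripper_width: 0.0618
grip_force: 30.0
```

Emit:
move_arm --pt "0.002 0.01 0 0 0.8" --pt "0.004 0.02 0 0 0.8" --pt "0.005 0.03 0 0 0.8" --pt "0.0065 0.037 0 0 0.8" --pt "0.0075 0.041 0 0 0.8"

```text
t: 14.82
eef_pos: [0.6471, 0.0967, 0.1399]
tcp_rot: [2.41, 2.014, -0.004]
contact_force: [-5.4, -5.5, 7.4]
gripper_width: 0.0618
grip_force: 30.0
```

Emit:
move_arm --pt "0 0 0 0 0.8" --pt "0 0 0 0 0.8" --pt "0 0 0 0 0.8" --pt "0 0 0 0 0.8" --pt "0 0 0 0 0.8"

```text
t: 15.23
eef_pos: [0.6472, 0.0976, 0.14]
tcp_rot: [2.41, 2.015, -0.001]
contact_force: [-2.9, -1.5, 5.6]
gripper_width: 0.062
grip_force: 30.0
```

```bash
python3 - <<'E'
from h import *
s=r.state();print(s["t"],s["eef_pos"],s["contact_force"],s["gripper_width"],s["grip_force"])
a=r.capture("scene");t=r.capture("top")
cv2.imwrite("pics/m7.png",np.hstack([cv2.resize(a[150:290,200:330],(390,420)),cv2.resize(t[140:240,220:320],(400,420))]))
E
```

```text
15.2333 [0.64724791 0.09760921 0.13995371] [-2.88883438 -1.4900862   5.5515149 ] 0.06203997370334477 30.000763535499573
```

View pics/m7.png

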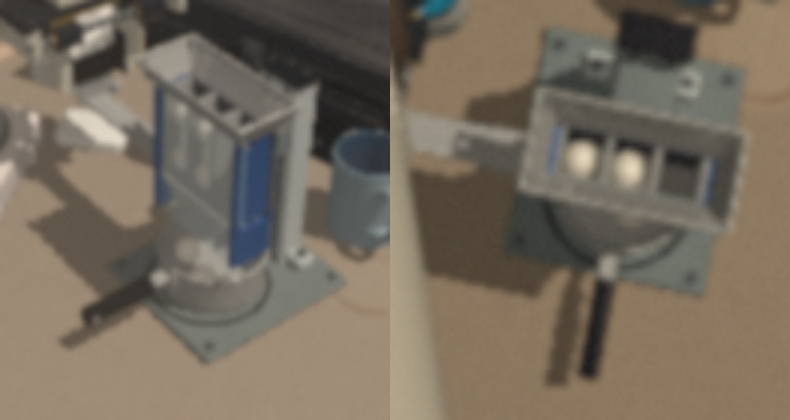

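The far chamber is empty: the top crop shows its dark opening at (683,175). The other two still show balls at (583,158) and (628,167), and the dropped balls lie in the pan. That was my tenth and last picture, so from here I measure numerically. Push the gate shut.

Emit:
move_arm --pt "-0.002 -0.01 0 0 0.8" --pt "-0.004 -0.02 0 0 0.8" --pt "-0.005 -0.03 0 0 0.8" --pt "-0.0065 -0.037 0 0 0.8" --pt "-0.0075 -0.041 0 0 0.8"

```text
t: 15.75
eef_pos: [0.6395, 0.0583, 0.14]
tcp_rot: [-2.408, -2.014, -0.002]
contact_force: [-2.1, 6.0, 6.1]
gripper_width: 0.0617
grip_force: 30.0
```

Emit:
move_arm --pt "0 -0.001 0 0 0.8" --pt "0 -0.002 0 0 0.8" --pt "0 -0.002 0 0 0.8" --pt "0 -0.002 0 0 0.8" --pt "0 -0.002 0 0 0.8"

```text
t: 16.17
eef_pos: [0.6393, 0.057, 0.1399]
tcp_rot: [-2.407, -2.015, -0.002]
contact_force: [-5.1, 5.5, 8.2]
gripper_width: 0.0617
grip_force: 30.0
```

Emit:
move_arm --pt "0 -0.001 0 0 0.8" --pt "0 -0.002 0 0 0.8" --pt "0 -0.002 0 0 0.8" --pt "0 -0.002 0 0 0.8" --pt "0 -0.002 0 0 0.8"

```text
t: 16.58
eef_pos: [0.639, 0.0555, 0.1399]
tcp_rot: [-2.407, -2.015, -0.002]
contact_force: [-5.1, 6.0, 8.9]
gripper_width: 0.0614
grip_force: 30.0
```

Emit:
move_arm --pt "0 -0.001 0 0 0.8" --pt "0 -0.002 0 0 0.8" --pt "0 -0.002 0 0 0.8" --pt "0 -0.002 0 0 0.8" --pt "0 -0.002 0 0 0.8"

```text
t: 17.0
eef_pos: [0.639, 0.0552, 0.14]
tcp_rot: [-2.405, -2.015, -0.004]
contact_force: [-5.9, 8.2, 8.6]
gripper_width: 0.0616
grip_force: 30.0
```

Emit:
move_arm --pt "0 -0.001 0 0 0.8" --pt "0 -0.002 0 0 0.8" --pt "0 -0.002 0 0 0.8" --pt "0 -0.002 0 0 0.8" --pt "0 -0.002 0 0 0.8"

```text
t: 17.42
eef_pos: [0.6389, 0.0551, 0.1399]
tcp_rot: [-2.403, -2.015, -0.006]
contact_force: [-5.1, 12.4, 7.8]
gripper_width: 0.0616
grip_force: 30.0
```

The gate has stopped moving and the force is rising, so it is shut. Release it and rise.

Emit:
move_arm --pt "0 0.002 0 0 0" --pt "0 0.003 0 0 0" --pt "0 0.003 0 0 0" --pt "0 0.003 0 0 0" --pt "0 0.003 0 0 0"

```text
t: 17.83
eef_pos: [0.6401, 0.0509, 0.1385]
tcp_rot: [2.411, 2.013, -0.001]
contact_force: [0.1, 0.3, 0.1]
gripper_width: 0.0895
grip_force: 0.0
```

Emit:
move_arm --pt "0 0 0 0 0" --pt "0 0 0.02 0 0" --pt "0 0 0.055 0 0" --pt "0 0 0.09 0 0" --pt "0 0.005 0.12 0 0"

```text
t: 18.25
eef_pos: [0.6404, 0.0555, 0.2606]
tcp_rot: [2.411, 2.012, -0.0]
contact_force: [0.5, -0.4, 0.7]
gripper_width: 0.0913
grip_force: 0.0
```

```bash
python3 - <<'E'
from h import *
s=r.state();R=Ro.from_rotvec(s["tcp_rot"]).as_matrix();print(s["t"],s["eef_pos"],np.arctan2(R[1,1],R[0,1]),s["joints"][6],s["gripper_width"])
t=r.capture("top");cv2.imwrite("pics/t8.png",t)
# dark handle in front of the plate
hsv=cv2.cvtColor(t,cv2.COLOR_BGR2HSV)
m=((hsv[...,2]<45)).astype(np.uint8);m[:195]=0;m[245:]=0;m[:,:250]=0;m[:,300:]=0
n,l,st,c=cv2.connectedComponentsWithStats(m)
for i in range(1,n):
    if st[i,4]>15:
        k,_=cv2.findContours((l==i).astype(np.uint8),0,2);(q,wh,an)=cv2.minAreaRect(k[0]);b=cv2.boxPoints((q,wh,an))
        print(st[i],q,wh,an,[ray("top",*p,.05)[:2].round(4).tolist() for p in b],ray("top",*q,.05))
E
```

```text
18.25 [0.64042808 0.05550535 0.26059904] -0.18009174540681083 -0.32857801506653106 0.09130470204679637
[268 207   6  22  50] (270.966064453125, 217.68112182617188) (2.3957509994506836, 21.377470016479492) 10.619654655456543 [[0.4765, -0.0568], [0.5399, -0.0682], [0.5387, -0.0753], [0.4753, -0.0639]] [ 0.50755209 -0.066034    0.05      ]
```

Emit:
move_arm --pt "-0.02 0.005 0 0.12 0" --pt "-0.045 0.01 0 0.24 0" --pt "-0.07 0.01 0 0.36 0" --pt "-0.095 0.01 0 0.48 0" --pt "-0.12 0.01 0 0.6 0"

```text
t: 18.72
eef_pos: [0.5189, 0.0672, 0.2583]
tcp_rot: [1.699, 2.643, -0.0]
contact_force: [-0.4, -0.6, 0.9]
gripper_width: 0.0917
grip_force: 0.0
```

Emit:
move_arm --pt "-0.02 -0.005 0 0.12 0" --pt "-0.04 -0.015 0 0.24 0" --pt "-0.06 -0.03 0 0.36 0" --pt "-0.08 -0.045 0 0.48 0" --pt "-0.09 -0.06 0 0.6 0"

```text
t: 19.13
eef_pos: [0.4277, 0.0066, 0.2584]
tcp_rot: [-0.841, -3.026, 0.001]
contact_force: [-1.0, -0.1, 0.0]
gripper_width: 0.0917
grip_force: 0.0
```

Emit:
move_arm --pt "0 -0.02 -0.02 0.12 0" --pt "0 -0.04 -0.04 0.24 0.3" --pt "0 -0.055 -0.06 0.37 0.3" --pt "0 -0.055 -0.06 0.37 0.3" --pt "0 -0.055 -0.06 0.37 0.3"

```text
t: 19.55
eef_pos: [0.4292, -0.0482, 0.1979]
tcp_rot: [-0.287, -3.126, -0.0]
contact_force: [0.4, 0.8, 0.0]
gripper_width: 0.0694
grip_force: 0.0
```

```bash
python3 - <<'E'
from h import *
s=r.state();R=Ro.from_rotvec(s["tcp_rot"]).as_matrix();p=np.array(s["eef_pos"]);print(s["t"],p,np.arctan2(R[1,1],R[0,1]),s["joints"][6],s["gripper_width"],np.array([.520,-.069,.027])-p)
E
```

```text
19.55 [ 0.42917553 -0.04823619  0.19791869] 1.3876031565289004 1.415367876983045 0.06942793824017356 [ 0.09082447 -0.02076381 -0.17091869]
```

Emit:
move_arm --pt "0.02 -0.005 -0.03 0 0.4" --pt "0.045 -0.01 -0.06 0 0.5" --pt "0.07 -0.016 -0.09 0 0.5" --pt "0.091 -0.021 -0.11 0 0.5" --pt "0.091 -0.021 -0.12 0 0.5"

```text
t: 19.97
eef_pos: [0.5253, -0.0681, 0.0773]
tcp_rot: [0.284, 3.126, 0.001]
contact_force: [0.5, -1.0, -0.8]
gripper_width: 0.046
grip_force: 0.0
```

Emit:
move_arm --pt "0 0 -0.02 0 0.5" --pt "0 0 -0.04 0 0.5" --pt "0 0 -0.051 0 0.5" --pt "0 0 -0.051 0 0.5" --pt "0 0 -0.051 0 0.7"

```text
t: 20.38
eef_pos: [0.5212, -0.0679, 0.0281]
tcp_rot: [-0.281, -3.129, -0.001]
contact_force: [-0.1, 0.3, -0.1]
gripper_width: 0.0427
grip_force: 0.0
```

Emit:
move_arm --pt "0 0 0 0 1" --pt "0 0 0 0 1" --pt "0 0 0 0 1" --pt "0 0 0 0 1" --pt "0 0 0 0 1"

```text
t: 20.8
eef_pos: [0.5216, -0.0689, 0.0284]
tcp_rot: [0.281, 3.128, -0.0]
contact_force: [-0.3, -0.1, 2.8]
gripper_width: 0.016
grip_force: 29.9
```

Emit:
move_arm --pt "0 0 0 0 1" --pt "0 0 0 0 1" --pt "0 0 0 0 1" --pt "0 0 0 0 1" --pt "0 0 0 0 1"

```text
t: 21.22
eef_pos: [0.5214, -0.0689, 0.0281]
tcp_rot: [0.281, 3.128, -0.0]
contact_force: [-2.0, 0.3, 4.9]
gripper_width: 0.0159
grip_force: 29.9
```

Emit:
move_arm --pt "0 0 0.004 0 1" --pt "0 0 0.009 0 1" --pt "0 0 0.009 0 1" --pt "-0.008 0.0015 0.009 0 1" --pt "-0.02 0.0035 0.009 0 1"

```text
t: 21.63
eef_pos: [0.5013, -0.065, 0.0366]
tcp_rot: [0.281, 3.128, 0.0]
contact_force: [-0.6, 0.5, -1.8]
gripper_width: 0.0157
grip_force: 29.9
```

Emit:
move_arm --pt "-0.016 0.003 0 0 1" --pt "-0.034 0.006 0 0 1" --pt "-0.052 0.0095 0 0 1" --pt "-0.068 0.0125 0 0 1" --pt "-0.08 0.0145 0 0 1"

```text
t: 22.05
eef_pos: [0.4179, -0.0501, 0.0362]
tcp_rot: [-0.28, -3.126, 0.0]
contact_force: [-0.3, -0.7, -2.4]
gripper_width: 0.0156
grip_force: 29.9
```

```bash
python3 - <<'E'
from h import *
s=r.state();print(s["t"],s["eef_pos"],s["contact_force"],s["gripper_width"],s["grip_force"])
t=r.capture("top");cv2.imwrite("pics/t9.png",t)
c=proj("top",[s["eef_pos"][0]+.0935,s["eef_pos"][1]-.017,.06]);print(c)
u,v=c.astype(int)
g=t[v-24:v+25:2,u-24:u+25:2].mean(2).astype(int)
hsv=cv2.cvtColor(t,cv2.COLOR_BGR2HSV);print('\n'.join(' '.join(f"{x:3d}" for x in row) for row in g))
E
```

```text
22.05 [ 0.41791262 -0.05013423  0.03620758] [-0.32647276 -0.74905295 -2.36422404] 0.0156142964800893 29.885156750679016
[271.43249455 216.36705287]
 71  65  58  59  63  61  48  51  62  64  60  63  63  60  62  62  66  68  95 116 117 125 130 124 120
 69  62  63  61  64  62  59  38  61  64  61  61  61  62  60  62  63  60  90 112 112 112 105  93 113
 70  61  55  53  60  62  60  49  48  62  65  61  64  62  61  62  59  60  88 109 113 109  81  91 112
 65  60  55  56  64  62  60  61  52  49  63  62  64  63  62  62  73  77 103 109 103  80  85 112 112
 68  63  60  62  61  60  62  62  65  62  71  70  69  77 102 111 114 110 110 101  82  86 111 116 111
 70  70  70  68  67  65  63  65  75  77  88  79  74  74  75  77 100 117  93  89 103 113 113 111 113
 69  71  70  70  72  68  73  68  92 137 148 140 111  90  86  81  71  85 112 115 114 111 114 111 101
 68  70  70  69  71  99  87  83 105 150 162 155 153 131 101  83  83  72  83 121 114 110 113  96  82
 84  71  68  67  86 117  86 119 138 179 185 156 156 157 139  89  90  91  71  91 119 101 103 102 104
 93  70  69  70 106 101  85 131 179 201 183 155 153 
[... 847 characters left out ...]

 83  70  72  70  70  89 120 122 145 151 149 147 148 150 150 131  88  75  90 127 122 121 121 121 121
107  71  70  68  69  70  89 111 121 135 144 149 148 146 124  80  73 105 127 125 120 119 121 119 121
120  98  73  71  70  68  69  85 112 112 114 115 115  99  88  95 113 118 122 121 121 122 121 120 120
 97 107  98  80  58  56  61  66  67  89 119 112 112 121 121 125 116 117 118 117 121 121 119 119 121
 76 101  98 100  73  47  47  53  70  92 125 122 113 119 117 115 104 111 112 114 124 118 120 121 119
 81 118 122 123 108  93 100 105 114 116 117 118 114 113 114 108  93 124 128 132 135 121 122 119 120
 99 132 134 136 122 121 129 131 129 129 128 131 131 129 134 129  97 129 134 135 120 114 120 115 117
```

All three balls show as bright blobs in the pan. Carry it to the balance.

Emit:
move_arm --pt "0 0.004 0.012 0 1" --pt "0 0.012 0.03 0 1" --pt "0 0.025 0.048 0 1" --pt "0 0.043 0.065 0 1" --pt "0 0.065 0.075 0 1"

```text
t: 22.52
eef_pos: [0.4217, 0.0141, 0.1131]
tcp_rot: [0.284, 3.127, -0.0]
contact_force: [1.6, 0.2, -1.5]
gripper_width: 0.0158
grip_force: 30.0
```

Emit:
move_arm --pt "0.004 0.024 0 0 1" --pt "0.008 0.05 0 0 1" --pt "0.012 0.076 0 0 1" --pt "0.016 0.102 0 0 1" --pt "0.02 0.128 0 0 1"

```text
t: 22.93
eef_pos: [0.4409, 0.1436, 0.1116]
tcp_rot: [-0.281, -3.129, 0.0]
contact_force: [0.3, -0.7, -2.1]
gripper_width: 0.0159
grip_force: 30.0
```

Emit:
move_arm --pt "0.006 0.026 0 0 1" --pt "0.011 0.052 0 0 1" --pt "0.016 0.078 0 0 1" --pt "0.02 0.1 0 0 1" --pt "0.023 0.115 0 0 1"

```text
t: 23.35
eef_pos: [0.4638, 0.2603, 0.1115]
tcp_rot: [-0.277, -3.129, -0.002]
contact_force: [-0.4, 0.0, -2.7]
gripper_width: 0.0157
grip_force: 30.0
```

```bash
python3 - <<'E'
from h import *
s=r.state();p=np.array(s["eef_pos"]);print(s["t"],p,s["contact_force"],s["gripper_width"],np.array([.464,.262,.082])-p)
E
```

```text
23.35 [0.46382125 0.26026317 0.11152288] [-0.39470139  0.0277915  -2.65511878] 0.015686207779006204 [ 0.00017875  0.00173683 -0.02952288]
```

Emit:
move_arm --pt "0 0.002 -0.008 0 1" --pt "0 0.002 -0.016 0 1" --pt "0 0.002 -0.022 0 1" --pt "0 0.002 -0.026 0 1" --pt "0 0.002 -0.028 0 1"

```text
t: 23.77
eef_pos: [0.4631, 0.2571, 0.0825]
tcp_rot: [-0.283, -3.126, 0.004]
contact_force: [-6.2, -2.1, 9.3]
gripper_width: 0.0156
grip_force: 30.0
```

Emit:
move_arm --pt "0 0 -0.001 0 1" --pt "0 0 -0.002 0 1" --pt "0 0 -0.002 0 1" --pt "0 0 -0.002 0 1" --pt "0 0 -0.002 0 1"

```text
t: 24.18
eef_pos: [0.4629, 0.2572, 0.0821]
tcp_rot: [-0.283, -3.127, 0.004]
contact_force: [-6.8, -3.0, 8.2]
gripper_width: 0.0157
grip_force: 30.0
```

```bash
python3 - <<'E'
from h import *
s=r.state();print(s["t"],s["eef_pos"],s["contact_force"])
t=r.capture("top");cv2.imwrite("pics/t10.png",t)
print(proj("top",[.5577,.2448,.107]))
g=t[168:226:2,140:200:2].mean(2).astype(int)
print('\n'.join(' '.join(f"{x:3d}" for x in row) for row in g))
E
```

```text
24.1833 [0.46285793 0.25722189 0.08210923] [-6.82337441 -3.01823472  8.17555218]
[164.47408753 199.30382318]
114 115 115 114 113 115 115 114 114 114 114 114 116 116 114 115 111 114 127 153 174 183 158 119 115 115 114 116 115 117
114 114 115 115 115 115 114 112 116 114 115 113 114 115 115 112 119 145 171 182 187 187 176 135 116 116 117 117 115 118
113 113 114 116 113 115 113 113 115 115 116 114 115 114 117 138 166 180 185 187 187 187 184 161 118 115 117 114 115 116
114 114 112 113 114 116 115 114 114 117 117 116 118 140 163 180 186 187 185 184 185 187 187 179 139 115 115 115 115 116
116 112 114 114 115 114 114 117 115 114 112 109 118 131 129 135 153 168 181 186 188 186 186 183 163 122 116 116 116 115
116 113 115 114 115 116 112 116 107  99 101 106 117 127 128 123 115 104 117 144 175 188 186 187 182 140 114 115 116 118
113 116 114 114 115 114 111 102 102 120 134 140 141 140 142 142 142 138 130 111 111 153 184 187 185 164 125 115 116 116
112 114 115 114 114 112 103 113 132 139 138 132 129 129 129 129 141 139 141 142 127 106 144 180 189 183 148 115 117 116
115 115 113 117 125 110 116 138
[... 1788 characters left out ...]
  75  83 107 106  93 105 126 132 138 136 138 128 105 109 120 129 140 125  94  97 101  86  85  88  87
 40  64 140 165 116  66  74  78  96 117 107  98  98 104 111 120 122 124 132 137 138 125  96  84  87  82  62  43  70  82
 50  40  68 112 113  68  51  70  76  80  96 115 120 124 108 121 134 136 138 135 117  92  83  84  63  50  54  51  51  84
 55  47  40  72 114 114  94  72  69  73  97 113 109 113 128 136 139 136 126 106  88  79  71  57  53  62  62  60  44  66
 57  52  46  46  84 110 124  98  50  79 142 148 126 111  96  90 107 103  85  80  68  51  52  60  60  62  61  61  55  43
 65  53  53  41  55 102 110 129  98  93 163 169 168 166 134  70  78  82  75  54  44  52  59  63  65  60  60  54  54  67
```

The pan is down on the platter and centred within about 4 mm. Release it and back away.

Emit:
move_arm --pt "0 0 0.001 0 0.9" --pt "0 0 0.001 0 0.5" --pt "0 0 0.001 0 0.5" --pt "0 0 0.001 0 0.5" --pt "0 0 0.001 0 0.5"

```text
t: 24.65
eef_pos: [0.4646, 0.2594, 0.0828]
tcp_rot: [0.281, 3.128, 0.001]
contact_force: [0.3, 0.3, -0.3]
gripper_width: 0.0376
grip_force: 0.0
```

Emit:
move_arm --pt "0 0 0 0 0.5" --pt "0 0 0.02 0 0.5" --pt "0 0 0.05 0 0.5" --pt "0 0 0.09 0 0.5" --pt "-0.01 0 0.13 0 0.5"

```text
t: 25.07
eef_pos: [0.4548, 0.2588, 0.2135]
tcp_rot: [-0.282, -3.128, 0.001]
contact_force: [2.1, -0.6, 0.7]
gripper_width: 0.0457
grip_force: 0.0
```

Emit:
move_arm --pt "0 0 0.02 0 0.5" --pt "0 0 0.02 0 0.5" --pt "0 0 0.02 0 0.5" --pt "0 0 0.02 0 0.5" --pt "0 0 0.02 0 0.5"

```text
t: 25.48
eef_pos: [0.4532, 0.2587, 0.231]
tcp_rot: [-0.28, -3.126, 0.003]
contact_force: [0.1, -0.1, -0.3]
gripper_width: 0.0459
grip_force: 0.0
```

```bash
python3 - <<'E'
from h import *
s=r.state();print(s["t"],s["eef_pos"],s["contact_force"],s["gripper_width"])
t=r.capture("top");cv2.imwrite("pics/t11.png",t)
a=cv2.imread("pics/t10.png")
d=cv2.absdiff(a,t).max(2)[175:222,145:190];print("pan diff",d.mean(),(d>25).sum())
i0=cv2.imread("pics/top0.png")
d=cv2.absdiff(i0,t).max(2)
for n,(u,v) in dict(jar=(229,135),blue=(354,140),brown=(357,166),mug=(299,124),gate=(228,170),ballc=(269,177),ballb=(280,180),balla=(292,182)).items(): print(n,d[v-8:v+9,u-8:u+9].mean().round(1))
g=t[168:226:2,140:200:2].mean(2).astype(int)
print('\n'.join(' '.join(f"{x:3d}" for x in row) for row in g[8:27,4:23]))
E
```

```text
25.4833 [0.45322667 0.25870117 0.23097631] [ 0.1290624  -0.08557066 -0.29850438] 0.04586869501988939
pan diff 6.61371158392435 53
jar 4.0
blue 3.9
brown 3.8
mug 3.5
gate 15.3
ballc 6.8
ballb 7.1
balla 23.5
123 108 114 134 130 119  97  74  66  65  66  74  96 121 139 138 134 132 105
116 112 133 122 100  75  78  89  89  92  79  74  73  72 100 126 134 140 127
112 128 120 101  77  93 147 166 154 138 130 113  82  78  77 100 140 139 139
117 114 104  81  81 126 179 197 182 143 141 138 118  83  78  79 109 135 139
 98 126  90  89  94 123 172 190 175 136 144 148 141 117  86  79  86 128 136
 96 110  86 104 121 119 137 149 135 147 182 185 153 136  99  78  81 114 127
105 103  93 140 179 184 146 121 104 159 195 197 161 136 120  81  77  88 121
100  99  97 153 193 200 170 134  98 138 172 172 148 137 134  92  77  87 131
 96  94  91 133 171 177 153 133 102  99 111 129 132 135 132  91  76  88 132
100  98  87  86 113 126 133 135 132 129 124 135 136 134 131  89  78  86 121
112 110  95 119 124 137 136 136 136 138 135 137 134 133 133  93  76  99 115
 94 106  94 122 139 139 137 136 137 137 135 136 135 136 132  89  80 112 120
 80 113  97 110 137 137 138 137 137 137 135 135 135 134 121  80  88 111 130
 74  97 115  93 117 132 138 137 136 136 134 136 138 139 111  82 107 116 137
 66  81 106 107  95 113 132 134 133 134 132 133 133 115  87 112 119 131 135
 69  70  78 103 110  91 101 119 131 132 133 131 125 101 112 126 132 133 122
115  64  70  77  90 106 109 100 104 104 115 111 123 123 129 134 135 122  93
173 139  72  67  74  79  99 112 110  95 103 127 128 131 134 131 113  88  83
176 179 146 101  65  71 106 136 129 120 126 133 133 132 124 102  87  76  67
```

```bash
python3 - <<'E'
from h import *
P=[]
for f in ("top0","t8","t11"):
    g=cv2.imread(f"pics/{f}.png").mean(2)[158:184,220:240]; w=np.clip(60-g,0,None)
    ys,xs=np.mgrid[158:184,220:240]; p=((w*xs).sum()/w.sum(),(w*ys).sum()/w.sum());P.append(ray("top",*p,.165)[:2]);print(f,p,P[-1])
if (P[2]-P[0])[1]<.003: print(r.hand_in())
E
```

```text
top0 (np.float64(227.46999220576774), np.float64(170.33717848791898)) [0.63728834 0.05918683]
t8 (np.float64(nan), np.float64(nan)) [nan nan]
t11 (np.float64(228.4020587796509), np.float64(170.46218111293447)) [0.63696028 0.05658471]
the job is handed in; nothing more can be done
None<stdin>:5: RuntimeWarning: invalid value encountered in scalar divide
```

The job is handed in at about 25.5 s of the 59 s allowed: the pan with its three balls stands on the balance's platter within about 4 mm of the middle, the gate is pushed shut against its stop, the other two chambers' balls still show in the hopper, and the jar, pots and mug look unmoved; the hand-in returned no verdict.

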